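# Weigh the two-tub meal carrier on the single-post scale

## Robot

A 6-joint arm with a two-finger parallel gripper is mounted at the origin on the work surface. World frame = base frame: x ahead of the robot, y to its left, z up, the work surface at z = 0. Lengths are in m, angles in rad, forces in N, time in s.
With the tool pointing down it reaches from about 0.275 to 0.775 m from the base axis. Payload 14.6 kg.
Tool frame: the origin (TCP) lies at the very end of the fingers, on their centre line; the grasp point (between the pads) lies 19 mm behind it; z points along the fingers, y is the direction in which the jaws open and shut (so a half turn about z gives the same grasp; the last joint's range is limited). The gripper opens to 85 mm and grips with 20 to 120 N. Pads are 22 mm wide; open, the fingers measure 114 mm over their backs; the gripper's body (76 mm by 85 mm) begins 54 mm behind the grasp point. The pads swing forward as they close: fully open they stand 13 mm farther back than shut.
Start: joints at [1.014, 0.263, -0.048, 1.259, 0, 1.415], TCP at [0.205, 0.483, 0.231] pointing down, gripper open.
Joint ranges: [-2.65, 2.65], [-0.89, 1.7], [-1.18, 1.37], [-2.13, 2.11], [-1.35, 1.29], [-3.14, 3.14]. Speed limits (rad/s): [1.89, 1.89, 2.57, 2.79, 3.14, 3.14].

## Interface

Orientations are given as a 3x3 rotation matrix whose columns are the frame's x, y, z axes.
In Python, from bench import env, imaging, order gives the robot as it stands.
- The arm moves only by the tool arm_command, never from a script. Its argument "deltas" is a list of rows, each a list of 3 entries, a list of its own where there are three numbers: the shift along the tool's x, y, z in cm, then the turn, a rotation vector about the tool's x, y, z in rad, then the finger opening in cm, from 0 to 8.54. A call has exactly 5 rows; each row shifts and turns the commanded pose from where the row before left it, along the tool's axes as they then stand; what a row does not reach is not made up. A row lasts 1/10 s, in which the tool goes at most 50 mm and 8.59 degrees, less where a joint would pass 70% of its speed; a pose out of reach is approached as far as the arm can. A call is refused whole if a number of a shift passes 5 or a number of a turn 0.15, either way. A call with a gripper value outside its range is refused whole. The fingers move at their own pace and stop on an object; "grip_force" is the grip in N (left out, the last holds). Time passes only in rows, so rows that do not move let the fingers close, or fill a call up. It gives the time, the measured TCP pose, the force and the opening at its end, in the units of the state.
- env.observe(): the state, without advancing time (a new reading comes with each control period).
- imaging.grab_frame(name): name is "scene" or "top"; returns the picture (384x512x3 uint8, red, green, blue); there is no depth.
- imaging.camera_params(name): a dict with "fx", "fy", "cx", "cy" (pixels), "k1" (the pictures are not rectified: a ray, as slopes to the right and down, at radius r is drawn at 1 + k1 r^2 times it, then the intrinsics apply), "R" (3x3) and "t" (3): a world point X has camera coordinates R X + t. Camera axes: x right, y down, z forward; pixel columns grow to the right and rows downward; lengths in m; the calibration is good to about 2 mm. A picture is of the moment at which its call begins. camera_params takes no time and is no camera call.
- order.job_done(): hands the job in, once; it reports no verdict.
The state is a dict: "clock": time; "joints": joint angles; "joint_velocities": joint speeds; "effort": joint torques, N m; "ee_pos": TCP position; "eef_rot": TCP orientation; "ft_force": force on the tool from outside, world axes, zero at the start; "moment": the same for the moment, N m; "gripper_width": opening from 0.0 (shut) to 1.0 (fully open).
Only numpy, scipy, OpenCV 4.12 (cv2) and the standard library are available. Lean on these libraries where they do the work, as an engineer would, in place of code of your own. Each camera call takes 0.05 s, during which the arm holds its last target.

## Task

The two closed meal tubs on the carrying bar are filled unequally, and only small trial lifts will show where along the bar the carrier balances: lift it clear of the table and hold it hanging level for a moment. Then carry it to the scale and lay the bar across the small orange saddle, gently, so that after you let go it stays there level by itself, resting on the saddle alone. Never let the carrier tip more than about 15 degrees, never load the saddle with more than about 15 N, and leave the other things on the table where they are.

Things in the scene. Friction and masses are not known exactly. Their poses are not given: they have to be found in the camera images.
- carrier: Loose meal carrier: an aluminium bar 400 mm long, 24 mm wide, 20 mm high, black end caps, thin blue line round its middle, a closed grey red-lidded tub fixed under each end. Origin: below the bar's middle, level with the tubs' undersides (on the table at first); y along the bar, z up. Bar underside 90 mm, top 110 mm above the origin. Weighs 0.35 to 0.85 kg; centre of mass well below the bar.
- bar_middle (a point): Middle of the bar's underside, 90 mm above the tubs' undersides; axes as the carrier's. The tubs are unequally filled, contents fixed and unknown: the balance point may lie up to 85 mm along the bar to either side of here. Between the tubs the bar is free underneath for 248 mm.
- tub_a_foot (a point): Centre of the underside of the tub at the bar's +y end, 170 mm from the middle. Each tub is 92 mm along the bar, 102 mm across and 71 mm high with its lid; a black neck joins it to the bar.
- tub_b_foot (a point): Centre of the underside of the tub at the bar's -y end, 170 mm from the middle; same size as the other.
- scale: Steel weighing scale fixed to the table, 120 x 120 mm, 40 mm high, dark display on its +x side, with one thin upright post in its middle. Origin: centre of its underside, z up.
- saddle_top (a point): Centre of the flat top of the orange saddle on the scale's post: 14 mm wide (its x), 24 mm long (its y, along which the bar is to lie), 8 mm thick, no lips; fingers holding the bar pass on either side. 155 mm above the table unloaded; sinks under load. The bar lies level only if the carrier's balance point is within about 12 mm of this centre along the bar.
- saddle (a joint): How far the saddle is pressed down, m; 0 unloaded, damped spring of 1000 N/m (1 mm for each newton), end stop at 20 mm.
- mug: White mug, 90 mm high, 80 mm across; bystander. Origin: centre of its underside.
- towel_roll: Paper towel roll standing upright, 110 mm across, 220 mm high; bystander. Origin: centre of its underside.
- tub_stack: Low stack of empty clear tubs, 110 x 150 mm, 48 mm high; bystander. Origin: centre of its underside.
- lid_pile: Pile of black and grey lids, 104 x 144 mm, 18 mm high; bystander. Origin: centre of its underside.
There are look-alikes about, which are no part of the job. Leave any blue or pink look-alike of the scale alone.

How it is judged:
On the way:
1. the carrier hangs level (within about 5 degrees), both tubs clear of the table by at least 10 mm, for half a second (height (world z) of each of tub_a_foot, tub_b_foot above 0.01 m and angle between carrier's own z axis and vertical below 0.09 rad), for 0.5 s.
At the end, for the whole second after the job is handed in: The carrier's bar rests on the saddle alone, the saddle between the tubs and within 16 mm of the bar's centre line, its weight pressing the saddle down by over 2 mm; it is level within 4 degrees, at rest and let go (z of saddle_top in the frame of bar_middle between -0.006 and 0.006 m and y of saddle_top in the frame of bar_middle between -0.12 and 0.12 m and x of saddle_top in the frame of bar_middle between -0.016 and 0.016 m and value of joint saddle above 0.002 m and angle between carrier's own z axis and vertical below 0.07 rad and linear speed of carrier below 0.02 m/s and angular speed of carrier below 0.1 rad/s and contact force between the fingers and carrier below 0.1 N); the robot touches nothing.
It fails at once if the carrier tips more than 16 degrees (angle between carrier's own z axis and vertical above 0.28 rad).
It fails at once if the saddle is loaded with more than 16 N (pressed down over 16 mm) (value of joint saddle above 0.016 m).
It fails at once if a bystander is moved more than 25 mm (distance of any of mug, towel_roll, tub_stack, lid_pile from where it was at the start of the episode above 0.025 m).
It also fails if it takes over 54 s, if anything falls off the work surface, if the arm or the gripper's body presses on something with over 40 N, if the wrist force passes 120 N, or if a joint passes its speed limit or range.

## Working session

There is one attempt and no reset: what is moved stays moved. The work goes in short steps, Python scripts to look and compute and a tool call to move; the robot and the scene stay as the last step left them, time stands still between calls to the robot, and variables do not carry over. Pictures are saved under pics/ and viewed, and the job is handed in when it is done.

Besides the shell and the picture viewer there is one more tool, called after "Request:" by a JSON object that holds its "fn" and its "kwargs", one argument or row to a line. arm_command: Moves the arm, as the interface text tells. Its arguments: {"type":"object","properties":{"deltas":{"type":"array"},"grip_force":{"type":"number"}},"required":["deltas"]}

```bash
mkdir -p pics; ls; python3 - <<'E'
from bench import env, imaging, order
import cv2
for n in ("scene","top"):
    f=imaging.grab_frame(n); cv2.imwrite(f"pics/{n}0.png",cv2.cvtColor(f,cv2.COLOR_RGB2BGR)); print(imaging.camera_params(n))
s=env.observe();print(s)
E
```

```text
pics
{'fx': 395.1068982780932, 'fy': 395.1068982780932, 'cx': 251.658304338587, 'cy': 188.19466441812517, 'k1': -0.07996228621521241, 'R': array([[-0.12304119,  0.99215151,  0.02227673],
       [ 0.62468987,  0.09487363, -0.7750881 ],
       [-0.7711183 , -0.08145172, -0.63146036]]), 't': array([ 0.09133492, -0.30468326,  1.81020911])}
{'fx': 424.2834023986689, 'fy': 424.2834023986689, 'cx': 252.1869850817284, 'cy': 190.07705520110014, 'k1': -0.13071349451076925, 'R': array([[-0.02384573, -0.99947836,  0.02178029],
       [-0.98704026,  0.02007949, -0.15921163],
       [ 0.15869124, -0.02529454, -0.98700419]]), 't': array([-0.00698855,  0.63194738,  1.57992364])}
{'clock': 0.1, 'joints': array([ 1.01367578e+00,  2.63522480e-01, -4.88520782e-02,  1.25942308e+00,
       -3.80426528e-06,  1.41550230e+00]), 'joint_velocities': array([ 0.0012956 , -0.0001457 ,  0.00346727,  0.00014098, -0.00103113,
       -0.0006746 ]), 'effort': array([ 4.90579696e-03, -6.38576961e+01,  3.85061967e+01,  1.00082805e-02,
       -7.00531882e-05, -1.72759961e-06]), 'ee_pos': array([0.20519993, 0.48297202, 0.23085648]), 'eef_rot': array([[-9.20348139e-01,  3.91099765e-01, -5.26205983e-04],
       [ 3.91100090e-01,  9.20347757e-01, -8.51901210e-04],
       [ 1.51114133e-04, -9.89844901e-04, -9.99999499e-01]]), 'ft_force': array([-0.5897647 , -0.21204692, -0.11453345]), 'moment': array([-0.00230835, -0.0743278 , -0.00682764]), 'gripper_width': 0.9996711961126813}
```

View pics/scene0.png

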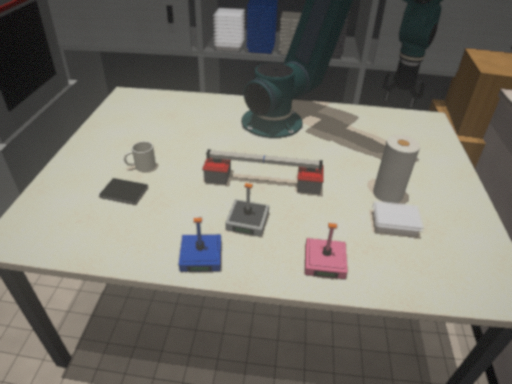

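View pics/top0.png

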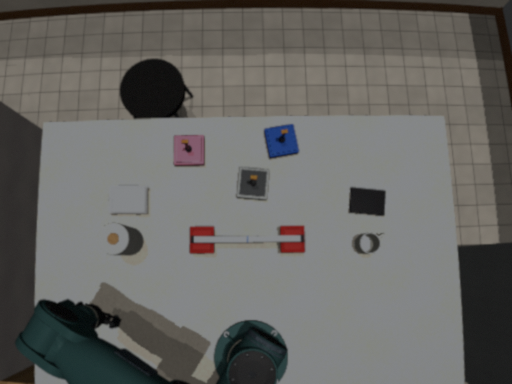

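The top view shows three scale-like things: a blue one at (282,141), a pink one at (188,150) and a steel-grey one at (253,183). By the description I choose the grey one. The carrier has red lids at (202,240) and (291,240). Next I take a close crop and measure.

```bash
cat > h.py <<'E'
import numpy as np, cv2
from bench import env, imaging, order
def ray(n,u,v):
    p=imaging.camera_params(n);K=np.array([[p['fx'],0,p['cx']],[0,p['fy'],p['cy']],[0,0,1]])
    # fixed-point undistort
    xy=cv2.undistortPointsIter(np.array([[[u,v]]],float),K,np.array([p['k1'],0,0,0.]),None,None,(3,50,1e-10))[0,0]
    R=np.array(p['R']);t=np.array(p['t'])
    return -R.T@t, R.T@np.array([xy[0],xy[1],1.])
def onplane(n,u,v,z):
    c,d=ray(n,u,v); return c+d*(z-c[2])/d[2]
def proj(n,X):
    p=imaging.camera_params(n);K=np.array([[p['fx'],0,p['cx']],[0,p['fy'],p['cy']],[0,0,1]])
    r,_=cv2.Rodrigues(np.array(p['R'])); return cv2.projectPoints(np.array([X],float),r,np.array(p['t']),K,np.array([p['k1'],0,0,0.]))[0][0,0]
def tri(u1,u2):
    c1,d1=ray('top',*u1);c2,d2=ray('scene',*u2)
    A=np.stack([d1,-d2],1);s=np.linalg.lstsq(A,c2-c1,rcond=None)[0]
    a=c1+d1*s[0];b=c2+d2*s[1];return (a+b)/2,np.linalg.norm(a-b)
def blobs(f,lo,hi,mn=15):
    h=cv2.cvtColor(f,cv2.COLOR_RGB2HSV);m=cv2.inRange(h,lo,hi)
    n,l,s,c=cv2.connectedComponentsWithStats(m)
    return [(c[i].round(2),s[i].tolist()) for i in range(1,n) if s[i][4]>=mn],m,l
E
python3 - <<'E'
from h import *
for n in ("top","scene"):
    f=imaging.grab_frame(n)
    hs=cv2.cvtColor(f,cv2.COLOR_RGB2HSV)
    h2=f.copy()
    m=((hs[...,0]<5)|(hs[...,0]>172))&(hs[...,1]>150)&(hs[...,2]>70)
    k,l,s,c=cv2.connectedComponentsWithStats(m.astype(np.uint8))
    for i in range(1,k):
        if s[i][4]>20:
            r=cv2.minAreaRect(np.argwhere(l==i)[:,::-1].astype(np.float32)); print(n,'red',c[i],s[i],onplane(n,*c[i],.071).round(4),r)
    b,_,_=blobs(f,(6,130,90),(20,255,255),8)
    for c,s in b: print(n,'orange',c,s,onplane(n,*c,.155).round(4))
    b,_,_=blobs(f,(100,60,40),(130,255,255),3)
    for c,s in b:print(n,'blue',c,s)
f=imaging.grab_frame('top')[130:270,150:330]; g=imaging.grab_frame('scene')[140:250,190:340]
cv2.imwrite('pics/ct.png',cv2.cvtColor(cv2.resize(f,None,fx=4,fy=4,interpolation=2),4)); cv2.imwrite('pics/cs.png',cv2.cvtColor(cv2.resize(g,None,fx=5,fy=5,interpolation=2),4))
print(env.observe()['clock'])
E
```

```text
top red [201.81767956 230.67403315] [191 227  23   9 181] [0.4785 0.1716 0.071 ] ((202.0, 231.0), (8.0, 22.0), 90.0)
top red [291.55214724 230.09815951] [280 227  24   8 163] [ 0.4732 -0.1646  0.071 ] ((291.5, 230.5), (7.0, 23.0), 90.0)
top red [201.4212963  247.91203704] [190 243  24  10 216] [0.4144 0.1736 0.071 ] ((201.5, 247.5), (9.0, 23.0), 90.0)
top red [292.14285714 246.92857143] [281 242  23  10 210] [ 0.4103 -0.1645  0.071 ] ((292.0, 246.5), (9.0, 22.0), 90.0)
top orange [284. 131.] [282, 130, 5, 3, 13] [ 0.8336 -0.1411  0.155 ]
top orange [184.35 141.06] [182, 140, 6, 3, 17] [0.802  0.2262 0.155 ]
top orange [253.43 176.71] [251, 175, 6, 4, 21] [ 0.6637 -0.0239  0.155 ]
top blue [280.91 140.79] [264, 124, 35, 34, 857]
top blue [254.92 336.31] [253, 334, 5, 5, 13]
top blue [277.4  349.16] [271, 345, 13, 9, 25]
top blue [276.5 351.5] [275, 351, 4, 2, 4]
scene red [8.32142857 3.21428571] [ 0  0 17  8 28] [-1.5781 -2.3718  0.071 ] ((7.926828384399414, 3.341464042663574), (1.8159189224243164, 17.460758209228516), 65.224853515625)
scene red [216.21495327 165.77570093] [205 163  23   8 107] [ 0.472  -0.1631  0.071 ] ((216.03468322753906, 165.77456665039062), (21.4400634765625, 5.930230140686035), 8.746162414550781)
scene red [310.31034483 175.71724138] [299 172  23   9 145] [0.4796 0.1729 0.071 ] ((310.13861083984375, 175.61386108398438), (22.28883171081543, 6.7662529945373535), 5.710593223571777)
scene orange [492.3   62.64] [467, 50, 45, 28, 844] [-0.5999  1.1617  0.155 ]
scene orange [472.33 139.62] [467, 137, 11, 6, 24] [0.2713 0.7719 0.155 ]
scene orange [248.25 185.12] [246, 184, 6, 3, 16] [ 0.6686 -0.023   0.155 ]
scene orange [197.61 219.67] [195, 218, 6, 4, 18] [ 0.839  -0.1403  0.155 ]
scene orange [331.96 225.38] [329, 224, 7, 4, 24] [0.8079 0.2249 0.155 ]
scene blue [261.26  25.13] [246, 0, 33, 54, 1556]
scene blue [198. 228.] [198, 226, 1, 5, 5]
scene blue [200.12 251.52] [179, 232, 42, 39, 1309]
0.3
```

```bash
ls pics
```

```text
cs.png
ct.png
scene0.png
top0.png
```

View pics/ct.png

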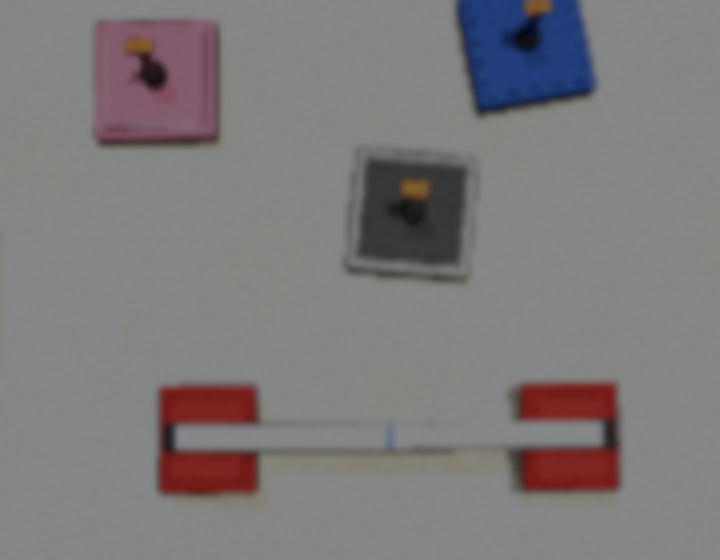

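View pics/cs.png

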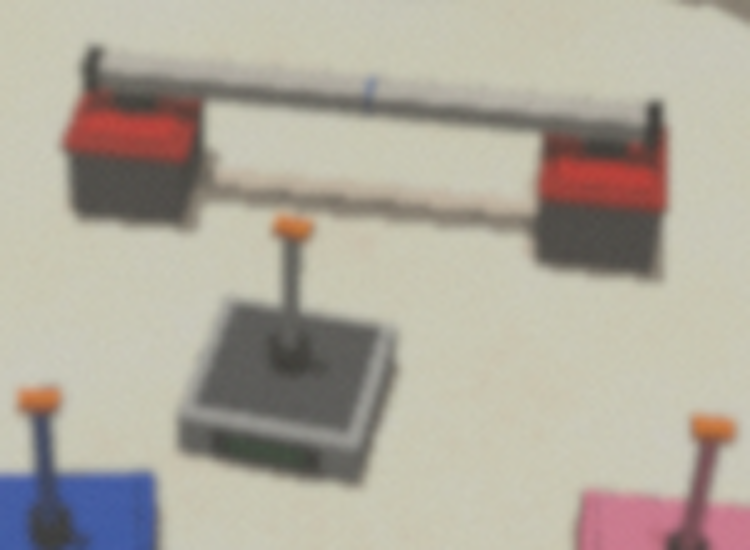

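The crop confirms the choice: grey steel base, green display facing the camera (+x), orange saddle at scene (248,185). Blue bar line at top pixel (247.5,239).

```bash
python3 - <<'E'
from h import *
f=imaging.grab_frame('top')
cr=lambda x,y:(150+(x+.5)/4-.5,130+(y+.5)/4-.5)
for n,p in dict(blue=(390,436),L=(165,437),R=(616,433.5)).items(): print(n,onplane('top',*cr(*p),.11).round(4))
for p in [(358,147),(478,156),(469,279),(345,271)]: print('scale',onplane('top',*cr(*p),.04).round(4))
# bar centerline: brightness profile columns between tubs
g=f.astype(float).mean(2)
for u in range(215,280,12): print(u,g[230:248,u].round(0).astype(int))
for z in (.147,.155): print(z,tri((253.43,176.71),(248.25,185.12)))
print(tri((247.3,238.9),(190+369/5-.4,140+94/5-.4)))
E
```

```text
blue [0.4435 0.0033 0.11  ]
L [0.4468 0.208  0.11  ]
R [ 0.4408 -0.2034  0.11  ]
scale [0.7281 0.0275 0.04  ]
scale [ 0.7169 -0.0894  0.04  ]
scale [ 0.5959 -0.077   0.04  ]
scale [0.6061 0.0423 0.04  ]
215 [121 118 118 116 114 106 117 131 134 134 134 128 106 101 114 118 118 117]
227 [134 133 134 134 132 125 126 132 134 135 135 129 111 109 123 127 127 128]
239 [134 133 133 133 130 125 125 132 135 135 134 129 111 106 119 124 125 127]
251 [133 133 133 132 132 130 132 135 135 135 133 125 108 108 120 126 126 128]
263 [133 133 133 133 132 132 133 134 135 135 132 119 108 113 122 125 125 126]
275 [133 133 134 133 133 133 134 135 135 135 130 116 113 120 123 124 127 128]
0.147 (array([ 0.66433622, -0.02379438,  0.15153636]), np.float64(0.0005015749028576722))
0.155 (array([ 0.66433622, -0.02379438,  0.15153636]), np.float64(0.0005015749028576722))
(array([0.44292791, 0.0026208 , 0.10095123]), np.float64(0.00016200540464584405))
```

```bash
cat >> h.py <<'E'
from scipy.spatial.transform import Rotation as Ro
def Rt(deg):  # tool down with its y axis at world angle deg
    a=np.radians(deg);y=np.array([np.cos(a),np.sin(a),0]);z=np.array([0,0,-1.]);return np.stack([np.cross(y,z),y,z],1)
def plan(pos,deg,n,op):
    s=env.observe();p=np.array(s['ee_pos']);R0=Ro.from_matrix(s['eef_rot']);R1=Ro.from_matrix(Rt(deg))
    rv=(R0.inv()*R1).as_rotvec()/n
    for i in range(n):
        Rm=(R0*Ro.from_rotvec(rv*i)).as_matrix()
        print([(Rm.T@(np.array(pos)-p)/n*100).round(2).tolist(),rv.round(3).tolist(),op])
def st():
    s=env.observe();R=s['eef_rot'];print('t',round(s['clock'],2),'p',np.round(s['ee_pos'],4),'yawy',round(float(np.degrees(np.arctan2(R[1][1],R[0][1]))),2),'tilt',np.round(R[:2,2],4),'F',np.round(s['ft_force'],2),'M',np.round(s['moment'],3),'w',round(s['gripper_width']*85.4,1))
E
python3 - <<'E'
from h import *
f=imaging.grab_frame('top');print(onplane('top',117,239,.22),onplane('top',366,242,.09));st()
plan((0.444,0.003,0.18),-0.86,15,8.54)
E
```

```text
[0.4451214  0.44766306 0.22      ] [ 0.41994663 -0.441077    0.09      ]
t 0.4 p [0.2053 0.4832 0.2312] yawy 66.98 tilt [-0.0001 -0.0001] F [-0.29 -0.19 -0.49] M [-0.014 -0.009 -0.077] w 85.4
[[-2.72, -2.32, 0.34], [-0.0, 0.0, 0.079], 8.54]
[[-2.89, -2.1, 0.34], [-0.0, 0.0, 0.079], 8.54]
[[-3.05, -1.87, 0.34], [-0.0, 0.0, 0.079], 8.54]
[[-3.19, -1.62, 0.34], [-0.0, 0.0, 0.079], 8.54]
[[-3.3, -1.37, 0.34], [-0.0, 0.0, 0.079], 8.54]
[[-3.4, -1.1, 0.34], [-0.0, 0.0, 0.079], 8.54]
[[-3.48, -0.83, 0.34], [-0.0, 0.0, 0.079], 8.54]
[[-3.53, -0.55, 0.34], [-0.0, 0.0, 0.079], 8.54]
[[-3.56, -0.27, 0.34], [-0.0, 0.0, 0.079], 8.54]
[[-3.57, 0.01, 0.34], [-0.0, 0.0, 0.079], 8.54]
[[-3.56, 0.29, 0.34], [-0.0, 0.0, 0.079], 8.54]
[[-3.53, 0.57, 0.34], [-0.0, 0.0, 0.079], 8.54]
[[-3.47, 0.85, 0.34], [-0.0, 0.0, 0.079], 8.54]
[[-3.4, 1.12, 0.34], [-0.0, 0.0, 0.079], 8.54]
[[-3.3, 1.38, 0.34], [-0.0, 0.0, 0.079], 8.54]
```

Request:
{"fn": "arm_command", "kwargs": {
  "deltas": [
    [[-2.72, -2.32, 0.34], [0, 0, 0.079], 8.54],
    [[-2.89, -2.1, 0.34], [0, 0, 0.079], 8.54],
    [[-3.05, -1.87, 0.34], [0, 0, 0.079], 8.54],
    [[-3.19, -1.62, 0.34], [0, 0, 0.079], 8.54],
    [[-3.3, -1.37, 0.34], [0, 0, 0.079], 8.54]
  ]
}}

```text
clock: 0.9
ee_pos: [0.2852, 0.3219, 0.2142]
eef_rot: [[-0.697, 0.717, 0.0], [0.717, 0.697, 0.0], [-0.0, 0.0, -1.0]]
ft_force: [0.7, -0.0, -0.0]
gripper_width: 1.006
```

Request:
{"fn": "arm_command", "kwargs": {
  "deltas": [
    [[-3.4, -1.1, 0.34], [0, 0, 0.079], 8.54],
    [[-3.48, -0.83, 0.34], [0, 0, 0.079], 8.54],
    [[-3.53, -0.55, 0.34], [0, 0, 0.079], 8.54],
    [[-3.56, -0.27, 0.34], [0, 0, 0.079], 8.54],
    [[-3.57, 0.01, 0.34], [0, 0, 0.079], 8.54]
  ]
}}

```text
clock: 1.4
ee_pos: [0.3648, 0.1618, 0.1973]
eef_rot: [[-0.367, 0.93, 0.0], [0.93, 0.367, 0.0], [-0.0, 0.0, -1.0]]
ft_force: [1.2, 0.7, -0.5]
gripper_width: 0.999
```

Request:
{"fn": "arm_command", "kwargs": {
  "deltas": [
    [[-3.56, 0.29, 0.34], [0, 0, 0.079], 8.54],
    [[-3.53, 0.57, 0.34], [0, 0, 0.079], 8.54],
    [[-3.47, 0.85, 0.34], [0, 0, 0.079], 8.54],
    [[-3.4, 1.12, 0.34], [0, 0, 0.079], 8.54],
    [[-3.3, 1.38, 0.34], [0, 0, 0.079], 8.54]
  ]
}}

```text
clock: 1.9
ee_pos: [0.4442, 0.0015, 0.1803]
eef_rot: [[0.019, 1.0, 0.0], [1.0, -0.019, -0.0], [-0.0, 0.0, -1.0]]
ft_force: [0.0, 0.7, -0.1]
gripper_width: 1.001
```

```bash
python3 - <<'E'
from h import *
st()
plan((0.444,0.003,0.09),-0.86,5,8.54)
E
```

```text
t 1.9 p [0.4442 0.0015 0.1803] yawy -1.11 tilt [ 0.0003 -0.    ] F [ 0.04  0.72 -0.09] M [0.051 0.007 0.007] w 85.5
[[0.03, -0.01, 1.81], [0.0, 0.0, -0.001], 8.54]
[[0.03, -0.01, 1.81], [0.0, 0.0, -0.001], 8.54]
[[0.03, -0.01, 1.81], [0.0, 0.0, -0.001], 8.54]
[[0.03, -0.01, 1.81], [0.0, 0.0, -0.001], 8.54]
[[0.03, -0.01, 1.81], [0.0, 0.0, -0.001], 8.54]
```

Request:
{"fn": "arm_command", "kwargs": {
  "deltas": [
    [[0.03, 0, 2.0], [0, 0, -0.001], 8.54],
    [[0.03, 0, 2.0], [0, 0, -0.001], 8.54],
    [[0.03, 0, 2.0], [0, 0, -0.001], 8.54],
    [[0.03, 0, 2.0], [0, 0, -0.001], 8.54],
    [[0.03, 0, 1.7], [0, 0, -0.001], 8.54]
  ]
}}

```text
clock: 2.4
ee_pos: [0.4436, 0.0045, 0.0824]
eef_rot: [[0.011, 1.0, -0.0], [1.0, -0.011, 0.0], [0.0, -0.0, -1.0]]
ft_force: [0.2, 0.5, -0.7]
gripper_width: 1.0
```

```bash
python3 - <<'E'
from h import *
f=imaging.grab_frame('scene')
cv2.imwrite('pics/s1.png',cv2.cvtColor(cv2.resize(f[100:220,180:340],None,fx=5,fy=5,interpolation=2),4))
f=imaging.grab_frame('top')
cv2.imwrite('pics/t1.png',cv2.cvtColor(cv2.resize(f[190:290,170:330],None,fx=5,fy=5,interpolation=2),4))
st()
E
```

```text
t 2.5 p [0.4427 0.0047 0.0818] yawy -0.63 tilt [-0.0029  0.0005] F [0.2  0.72 0.41] M [ 0.015  0.035 -0.009] w 85.7
```

View pics/s1.png

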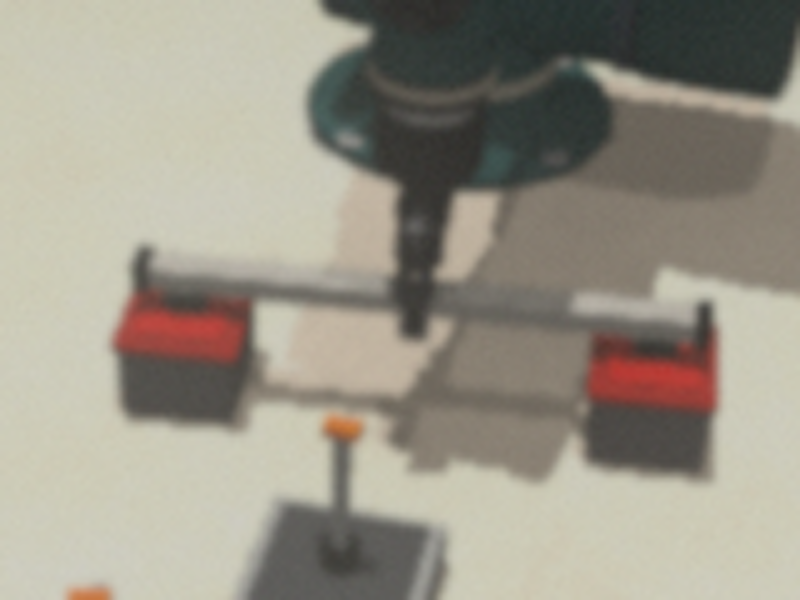

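View pics/t1.png

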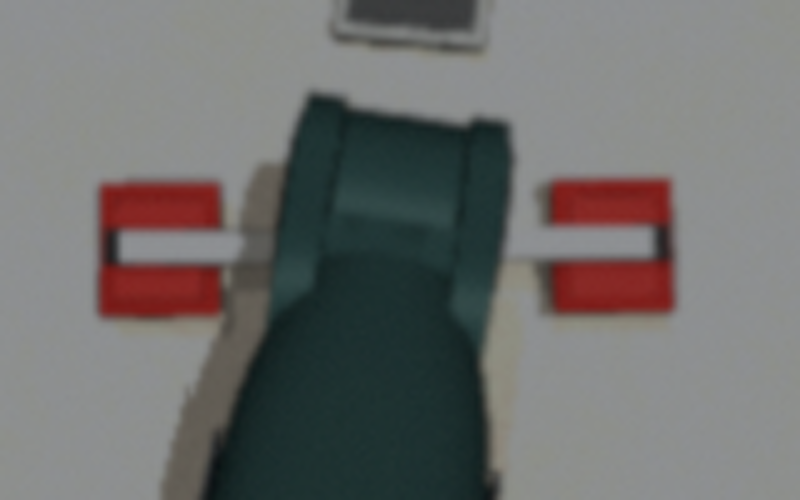

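The fingers straddle the bar near its middle (scene crop (413,290)), and nothing has been disturbed. I close the gripper now.

Request:
{"fn": "arm_command", "kwargs": {
  "deltas": [
    [[0, 0, 0], [0, 0, 0], 5.0],
    [[0, 0, 0], [0, 0, 0], 3.5],
    [[0, 0, 0], [0, 0, 0], 2.5],
    [[0, 0, 0], [0, 0, 0], 1.5],
    [[0, 0, 0], [0, 0, 0], 1.5]
  ],
  "grip_force": 100
}}

```text
clock: 3.0
ee_pos: [0.4446, 0.0044, 0.0839]
eef_rot: [[0.011, 1.0, 0.002], [1.0, -0.011, -0.0], [-0.0, 0.002, -1.0]]
ft_force: [1.4, 0.7, 7.0]
gripper_width: 0.262
```

Request:
{"fn": "arm_command", "kwargs": {
  "deltas": [
    [[0, 0, 0], [0, 0, 0], 1.5],
    [[0, 0, 0], [0, 0, 0], 1.5],
    [[0, 0, 0], [0, 0, 0], 1.5],
    [[0, 0, 0], [0, 0, 0], 1.5],
    [[0, 0, 0], [0, 0, 0], 1.5]
  ]
}}

```text
clock: 3.5
ee_pos: [0.4446, 0.0044, 0.0839]
eef_rot: [[0.011, 1.0, 0.002], [1.0, -0.011, -0.0], [-0.0, 0.002, -1.0]]
ft_force: [1.0, 1.1, 5.9]
gripper_width: 0.268
```

```bash
python3 - <<'E'
from h import *
st()
E
```

```text
t 3.5 p [0.4446 0.0044 0.0839] yawy -0.64 tilt [ 0.0018 -0.0002] F [0.98 1.07 5.94] M [ 0.092  0.044 -0.046] w 22.9
```

Request:
{"fn": "arm_command", "kwargs": {
  "deltas": [
    [[0, 0, -0.1], [0, 0, 0], 1.5],
    [[0, 0, -0.1], [0, 0, 0], 1.5],
    [[0, 0, -0.1], [0, 0, 0], 1.5],
    [[0, 0, -0.1], [0, 0, 0], 1.5],
    [[0, 0, -0.1], [0, 0, 0], 1.5]
  ]
}}

```text
clock: 4.0
ee_pos: [0.4435, 0.0045, 0.0882]
eef_rot: [[0.011, 1.0, -0.001], [1.0, -0.011, -0.0], [-0.0, -0.001, -1.0]]
ft_force: [-0.3, 0.3, -6.9]
gripper_width: 0.264
```

```bash
python3 - <<'E'
from h import *
st()
E
```

```text
t 4.0 p [0.4435 0.0045 0.0882] yawy -0.63 tilt [-0.0006 -0.    ] F [-0.29  0.31 -6.88] M [-0.333  0.025 -0.03 ] w 22.5
```

Request:
{"fn": "arm_command", "kwargs": {
  "deltas": [
    [[0, 0, -0.1], [0, 0, 0], 1.5],
    [[0, 0, -0.1], [0, 0, 0], 1.5],
    [[0, 0, 0], [0, 0, 0], 1.5],
    [[0, 0, 0], [0, 0, 0], 1.5],
    [[0, 0, 0], [0, 0, 0], 1.5]
  ]
}}

```text
clock: 4.5
ee_pos: [0.4438, 0.0045, 0.0903]
eef_rot: [[0.011, 1.0, -0.0], [1.0, -0.011, -0.0], [-0.0, -0.0, -1.0]]
ft_force: [0.2, 0.3, -7.4]
gripper_width: 0.259
```

```bash
python3 - <<'E'
from h import *
st()
f=imaging.grab_frame('scene')
cv2.imwrite('pics/s2.png',cv2.cvtColor(cv2.resize(f[100:220,180:340],None,fx=5,fy=5,interpolation=2),4))
st()
E
```

```text
t 4.5 p [0.4438 0.0045 0.0903] yawy -0.63 tilt [-0. -0.] F [ 0.19  0.25 -7.44] M [-0.384 -0.067  0.068] w 22.1
t 4.55 p [0.4438 0.0045 0.0903] yawy -0.63 tilt [-0.0001 -0.    ] F [-0.67  0.65 -6.7 ] M [-0.421 -0.004 -0.029] w 22.2
```

View pics/s2.png

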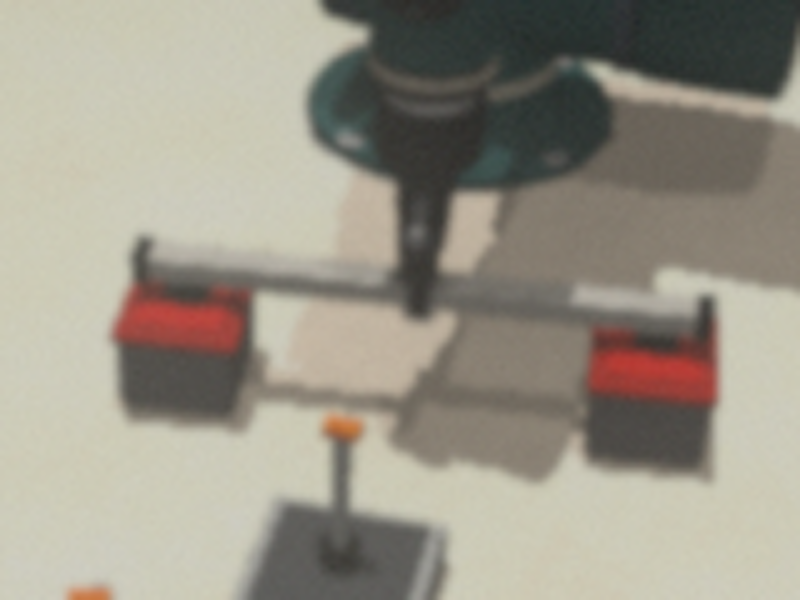

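Both tubs lifted slightly (left tub underside (175,415), right (645,465) in the crop). The moment puts the balance about 57 mm toward +y. I lift a little more and average the readings; the table limits any tip to a few degrees.

Request:
{"fn": "arm_command", "kwargs": {
  "deltas": [
    [[0, 0, -0.2], [0, 0, 0], 1.5],
    [[0, 0, -0.2], [0, 0, 0], 1.5],
    [[0, 0, -0.2], [0, 0, 0], 1.5],
    [[0, 0, 0], [0, 0, 0], 1.5],
    [[0, 0, 0], [0, 0, 0], 1.5]
  ],
  "grip_force": 120
}}

```text
clock: 5.05
ee_pos: [0.4439, 0.0044, 0.0963]
eef_rot: [[0.011, 1.0, 0.0], [1.0, -0.011, -0.0], [-0.0, 0.0, -1.0]]
ft_force: [-0.1, 0.3, -6.1]
gripper_width: 0.258
```

```bash
python3 - <<'E'
from h import *
a=[]
for i in range(12):
    f=imaging.grab_frame('scene' if i%2 else 'top'); s=env.observe(); a.append(np.r_[s['ft_force'],s['moment']])
    if i==11: cv2.imwrite('pics/s3.png',cv2.cvtColor(cv2.resize(f[100:220,180:340],None,fx=5,fy=5,interpolation=2),4))
a=np.array(a);m=a.mean(0);print(m.round(3),a.std(0).round(3),m[3]/m[2]);st()
E
```

```text
[ 5.800e-02 -2.580e-01 -6.441e+00 -3.730e-01  1.000e-03  2.200e-02] [0.55  0.676 0.611 0.031 0.03  0.028] 0.05784633830924613
t 5.65 p [0.4438 0.0045 0.0963] yawy -0.63 tilt [ 0. -0.] F [-0.15  0.23 -6.59] M [-0.393  0.016  0.004] w 21.9
```

View pics/s3.png

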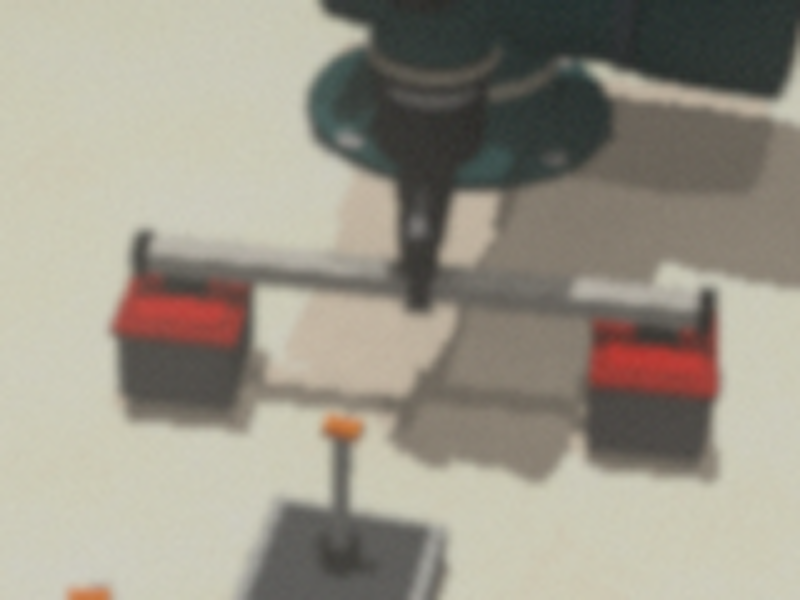

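Both tubs hang clear and the shift needed is +58 mm along the bar. I set it down, open, shift and regrip.

Request:
{"fn": "arm_command", "kwargs": {
  "deltas": [
    [[0, 0, 0.3], [0, 0, 0], 1.5],
    [[0, 0, 0.3], [0, 0, 0], 1.5],
    [[0, 0, 0.3], [0, 0, 0], 1.5],
    [[0, 0, 0.2], [0, 0, 0], 1.5],
    [[0, 0, 0.1], [0, 0, 0], 1.5]
  ]
}}

```text
clock: 6.15
ee_pos: [0.4438, 0.0044, 0.0841]
eef_rot: [[0.011, 1.0, -0.0], [1.0, -0.011, -0.0], [-0.0, -0.0, -1.0]]
ft_force: [0.4, -2.0, -0.5]
gripper_width: 0.261
```

Request:
{"fn": "arm_command", "kwargs": {
  "deltas": [
    [[0, 0, 0.05], [0, 0, 0], 1.5],
    [[0, 0, 0], [0, 0, 0], 2.5],
    [[0, 0, 0], [0, 0, 0], 4],
    [[0, 0, 0], [0, 0, 0], 4],
    [[0, 0, 0], [0, 0, 0], 4]
  ],
  "grip_force": 60
}}

```text
clock: 6.65
ee_pos: [0.4439, 0.0045, 0.0839]
eef_rot: [[0.011, 1.0, 0.0], [1.0, -0.011, 0.0], [0.0, 0.0, -1.0]]
ft_force: [0.9, 1.1, -1.2]
gripper_width: 0.466
```

```bash
python3 - <<'E'
from h import *
st()
f=imaging.grab_frame('scene')
cv2.imwrite('pics/s4.png',cv2.cvtColor(cv2.resize(f[100:220,180:340],None,fx=5,fy=5,interpolation=2),4))
E
```

```text
t 6.65 p [0.4439 0.0045 0.0839] yawy -0.63 tilt [0.0004 0.    ] F [ 0.9   1.14 -1.19] M [-0.018 -0.004  0.045] w 39.8
```

View pics/s4.png

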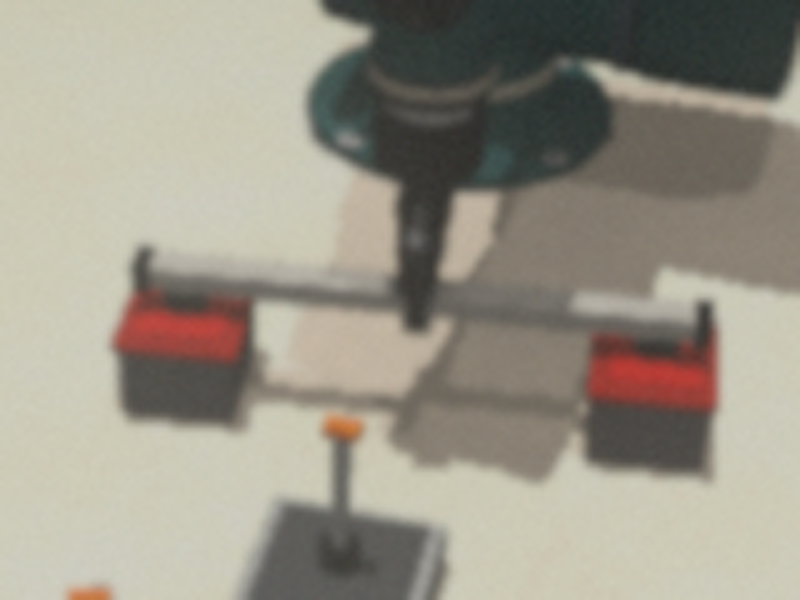

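The carrier is back on the table in its old place and the fingers are free of it. I slide 58 mm and regrip.

Request:
{"fn": "arm_command", "kwargs": {
  "deltas": [
    [[1.5, 0, 0], [0, 0, 0], 4],
    [[2.0, 0, 0], [0, 0, 0], 4],
    [[1.5, 0, 0], [0, 0, 0], 4],
    [[0.8, 0, 0], [0, 0, 0], 4],
    [[0, 0, 0], [0, 0, 0], 3]
  ]
}}

```text
clock: 7.2
ee_pos: [0.4444, 0.063, 0.0838]
eef_rot: [[0.01, 1.0, 0.0], [1.0, -0.01, 0.0], [0.0, 0.0, -1.0]]
ft_force: [-0.9, -0.5, -0.4]
gripper_width: 0.348
```

Request:
{"fn": "arm_command", "kwargs": {
  "deltas": [
    [[0, 0, 0], [0, 0, 0], 1.5],
    [[0, 0, 0], [0, 0, 0], 1.5],
    [[0, 0, 0], [0, 0, 0], 1.5],
    [[0, 0, 0], [0, 0, 0], 1.5],
    [[0, 0, 0], [0, 0, 0], 1.5]
  ],
  "grip_force": 80
}}

```text
clock: 7.7
ee_pos: [0.4449, 0.0623, 0.084]
eef_rot: [[0.011, 1.0, 0.001], [1.0, -0.011, 0.001], [0.001, 0.001, -1.0]]
ft_force: [2.5, 5.4, 2.9]
gripper_width: 0.265
```

Request:
{"fn": "arm_command", "kwargs": {
  "deltas": [
    [[0, 0, -0.3], [0, 0, 0], 1.5],
    [[0, 0, -0.3], [0, 0, 0], 1.5],
    [[0, 0, -0.3], [0, 0, 0], 1.5],
    [[0, 0, -0.3], [0, 0, 0], 1.5],
    [[0, 0, 0], [0, 0, 0], 1.5]
  ]
}}

```text
clock: 8.2
ee_pos: [0.4446, 0.0624, 0.0961]
eef_rot: [[0.011, 1.0, 0.0], [1.0, -0.011, -0.0], [-0.0, 0.0, -1.0]]
ft_force: [0.3, 0.5, -7.0]
gripper_width: 0.267
```

```bash
python3 - <<'E'
from h import *
a=[]
for i in range(12):
    f=imaging.grab_frame('scene' if i%2 else 'top'); s=env.observe(); a.append(np.r_[s['ft_force'],s['moment']])
    if i==11: cv2.imwrite('pics/s5.png',cv2.cvtColor(cv2.resize(f[100:220,180:340],None,fx=5,fy=5,interpolation=2),4))
a=np.array(a);m=a.mean(0);print(m.round(3),a.std(0).round(3),m[3]/m[2]);st()
E
```

```text
[-8.500e-02  4.000e-03 -6.473e+00 -1.700e-02 -1.900e-02 -2.000e-03] [0.527 0.332 0.515 0.034 0.029 0.026] 0.0026203076473184633
t 8.8 p [0.4444 0.0625 0.0958] yawy -0.63 tilt [-0.0001 -0.    ] F [-0.33 -0.15 -7.08] M [-0.023  0.025  0.01 ] w 22.7
```

View pics/s5.png

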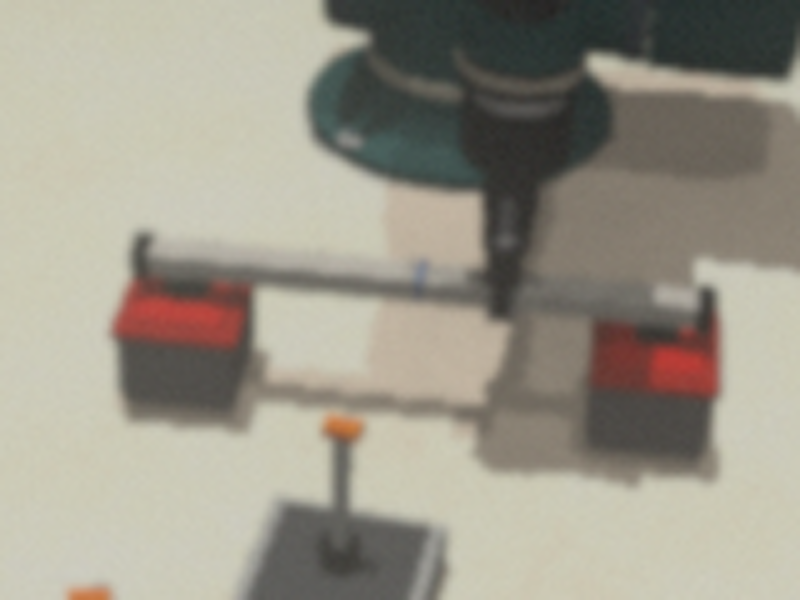

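Both tubs are clear and level, and the residual offset is only about +2.6 mm. I lift to TCP z 0.20.

Request:
{"fn": "arm_command", "kwargs": {
  "deltas": [
    [[0, 0, -0.5], [0, 0, 0], 1.5],
    [[0, 0, -1.0], [0, 0, 0], 1.5],
    [[0, 0, -1.0], [0, 0, 0], 1.5],
    [[0, 0, -1.0], [0, 0, 0], 1.5],
    [[0, 0, -1.0], [0, 0, 0], 1.5]
  ]
}}

```text
clock: 9.3
ee_pos: [0.4446, 0.0625, 0.1419]
eef_rot: [[0.011, 1.0, 0.001], [1.0, -0.011, -0.0], [-0.0, 0.001, -1.0]]
ft_force: [-0.7, -0.1, -5.3]
gripper_width: 0.27
```

Request:
{"fn": "arm_command", "kwargs": {
  "deltas": [
    [[0, 0, -1.5], [0, 0, 0], 1.5],
    [[0, 0, -1.5], [0, 0, 0], 1.5],
    [[0, 0, -1.5], [0, 0, 0], 1.5],
    [[0, 0, -1.0], [0, 0, 0], 1.5],
    [[0, 0, -0.4], [0, 0, 0], 1.5]
  ]
}}

```text
clock: 9.8
ee_pos: [0.4448, 0.0624, 0.2009]
eef_rot: [[0.011, 1.0, 0.001], [1.0, -0.011, -0.0], [-0.0, 0.001, -1.0]]
ft_force: [0.7, 0.4, -6.2]
gripper_width: 0.265
```

Request:
{"fn": "arm_command", "kwargs": {
  "deltas": [
    [[0, 0, 0], [0, 0, 0], 1.5],
    [[0, 0, 0], [0, 0, 0], 1.5],
    [[0, 0, 0], [0, 0, 0], 1.5],
    [[0, 0, 0], [0, 0, 0], 1.5],
    [[0, 0, 0], [0, 0, 0], 1.5]
  ]
}}

```text
clock: 10.3
ee_pos: [0.4443, 0.0625, 0.1995]
eef_rot: [[0.011, 1.0, -0.001], [1.0, -0.011, 0.0], [0.0, -0.001, -1.0]]
ft_force: [-0.4, 0.2, -5.5]
gripper_width: 0.264
```

```bash
python3 - <<'E'
from h import *
st()
f=imaging.grab_frame('scene')
hs=cv2.cvtColor(f,cv2.COLOR_RGB2HSV)
m=((hs[...,0]<5)|(hs[...,0]>172))&(hs[...,1]>150)&(hs[...,2]>70)
k,l,s,c=cv2.connectedComponentsWithStats(m.astype(np.uint8))
print([(c[i].round(1),s[i]) for i in range(1,k) if s[i][4]>20])
cv2.imwrite('pics/s6.png',cv2.cvtColor(cv2.resize(f[60:210,170:350],None,fx=4,fy=4,interpolation=2),4))
plan((0.665,-0.0255,0.20),-5.1,20,1.5)
E
```

```text
t 10.3 p [0.4443 0.0625 0.1995] yawy -0.63 tilt [-0.0005  0.    ] F [-0.43  0.2  -5.46] M [-0.055  0.006  0.017] w 22.6
[(array([8. , 3.4]), array([ 0,  0, 17,  8, 31], dtype=int32)), (array([215.6, 138.5]), array([204, 135,  23,   8, 127], dtype=int32)), (array([317.2, 147.9]), array([305, 144,  22,   9, 137], dtype=int32))]
[[-0.43, 1.11, -0.0], [-0.0, 0.0, 0.004], 1.5]
[[-0.42, 1.11, -0.0], [-0.0, 0.0, 0.004], 1.5]
[[-0.42, 1.11, -0.0], [-0.0, 0.0, 0.004], 1.5]
[[-0.41, 1.11, -0.0], [-0.0, 0.0, 0.004], 1.5]
[[-0.41, 1.11, -0.0], [-0.0, 0.0, 0.004], 1.5]
[[-0.41, 1.12, -0.0], [-0.0, 0.0, 0.004], 1.5]
[[-0.4, 1.12, -0.0], [-0.0, 0.0, 0.004], 1.5]
[[-0.4, 1.12, -0.0], [-0.0, 0.0, 0.004], 1.5]
[[-0.39, 1.12, -0.0], [-0.0, 0.0, 0.004], 1.5]
[[-0.39, 1.12, -0.0], [-0.0, 0.0, 0.004], 1.5]
[[-0.38, 1.12, -0.0], [-0.0, 0.0, 0.004], 1.5]
[[-0.38, 1.13, -0.0], [-0.0, 0.0, 0.004], 1.5]
[[-0.38, 1.13, -0.0], [-0.0, 0.0, 0.004], 1.5]
[[-0.37, 1.13, -0.0], [-0.0, 0.0, 0.004], 1.5]
[[-0.37, 1.13, -0.0], [-0.0, 0.0, 0.004], 1.5]
[[-0.36, 1.13, -0.0], [-0.0, 0.0, 0.004], 1.5]
[[-0.36, 1.13, -0.0], [-0.0, 0.0, 0.004], 1.5]
[[-0.35, 1.13, -0.0], [-0.0, 0.0, 0.004], 1.5]
[[-0.35, 1.14, -0.0], [-0.0, 0.0, 0.004], 1.5]
[[-0.34, 1.14, -0.0], [-0.0, 0.0, 0.004], 1.5]
```

View pics/s6.png

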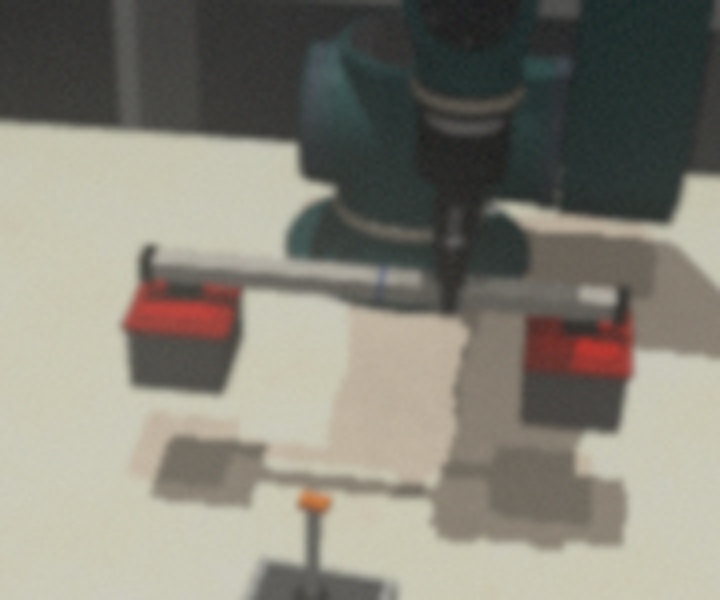

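The carrier hangs level, with lids at scene (216,138) and (317,148), almost the same slope in the picture as on the table. Next I carry it to the saddle.

Request:
{"fn": "arm_command", "kwargs": {
  "deltas": [
    [[-0.2, 0.5, 0], [0, 0, 0.004], 1.5],
    [[-0.42, 1.1, 0], [0, 0, 0.004], 1.5],
    [[-0.42, 1.1, 0], [0, 0, 0.004], 1.5],
    [[-0.42, 1.1, 0], [0, 0, 0.004], 1.5],
    [[-0.42, 1.1, 0], [0, 0, 0.004], 1.5]
  ]
}}

```text
clock: 10.85
ee_pos: [0.4943, 0.0421, 0.1996]
eef_rot: [[0.032, 1.0, -0.0], [1.0, -0.032, -0.0], [-0.0, -0.0, -1.0]]
ft_force: [0.7, -0.0, -6.4]
gripper_width: 0.261
```

Request:
{"fn": "arm_command", "kwargs": {
  "deltas": [
    [[-0.4, 1.1, 0], [0, 0, 0.004], 1.5],
    [[-0.4, 1.1, 0], [0, 0, 0.004], 1.5],
    [[-0.4, 1.1, 0], [0, 0, 0.004], 1.5],
    [[-0.4, 1.1, 0], [0, 0, 0.004], 1.5],
    [[-0.4, 1.1, 0], [0, 0, 0.004], 1.5]
  ]
}}

```text
clock: 11.35
ee_pos: [0.5481, 0.0202, 0.1997]
eef_rot: [[0.051, 0.999, -0.0], [0.999, -0.051, 0.0], [0.0, -0.0, -1.0]]
ft_force: [-0.1, 0.7, -6.2]
gripper_width: 0.262
```

Request:
{"fn": "arm_command", "kwargs": {
  "deltas": [
    [[-0.38, 1.1, 0], [0, 0, 0.004], 1.5],
    [[-0.38, 1.1, 0], [0, 0, 0.004], 1.5],
    [[-0.38, 1.1, 0], [0, 0, 0.004], 1.5],
    [[-0.38, 1.1, 0], [0, 0, 0.004], 1.5],
    [[-0.38, 1.1, 0], [0, 0, 0.004], 1.5]
  ]
}}

```text
clock: 11.85
ee_pos: [0.6019, -0.002, 0.1997]
eef_rot: [[0.071, 0.997, -0.0], [0.997, -0.071, -0.0], [-0.0, -0.0, -1.0]]
ft_force: [0.0, -0.1, -6.3]
gripper_width: 0.265
```

Request:
{"fn": "arm_command", "kwargs": {
  "deltas": [
    [[-0.36, 1.1, 0], [0, 0, 0.004], 1.5],
    [[-0.36, 1.1, 0], [0, 0, 0.004], 1.5],
    [[-0.36, 1.1, 0], [0, 0, 0.004], 1.5],
    [[-0.36, 1.1, 0], [0, 0, 0.004], 1.5],
    [[-0.3, 0.7, 0], [0, 0, 0.004], 1.5]
  ]
}}

```text
clock: 12.35
ee_pos: [0.6515, -0.0234, 0.1995]
eef_rot: [[0.091, 0.996, -0.0], [0.996, -0.091, 0.0], [0.0, -0.0, -1.0]]
ft_force: [0.5, 0.3, -6.3]
gripper_width: 0.264
```

```bash
python3 - <<'E'
from h import *
f=imaging.grab_frame('scene')
st()
g=imaging.grab_frame('top')
cv2.imwrite('pics/s7.png',cv2.cvtColor(cv2.resize(f[90:250,150:350],None,fx=4,fy=3.75,interpolation=2),4))
cv2.imwrite('pics/t7.png',cv2.cvtColor(cv2.resize(g[120:260,150:340],None,fx=4,fy=4,interpolation=2),4))
plan((0.665,-0.0255,0.17),-5.1,5,1.5)
E
```

```text
t 12.4 p [ 0.652  -0.0239  0.1993] yawy -5.27 tilt [ 0.0002 -0.0002] F [-0.08 -1.2  -6.82] M [-0.119 -0.038 -0.   ] w 22.6
[[-0.01, 0.28, 0.59], [-0.0, 0.0, -0.001], 1.5]
[[-0.01, 0.28, 0.59], [-0.0, 0.0, -0.001], 1.5]
[[-0.01, 0.28, 0.59], [-0.0, 0.0, -0.001], 1.5]
[[-0.01, 0.28, 0.59], [-0.0, 0.0, -0.001], 1.5]
[[-0.02, 0.28, 0.59], [-0.0, 0.0, -0.001], 1.5]
```

View pics/s7.png

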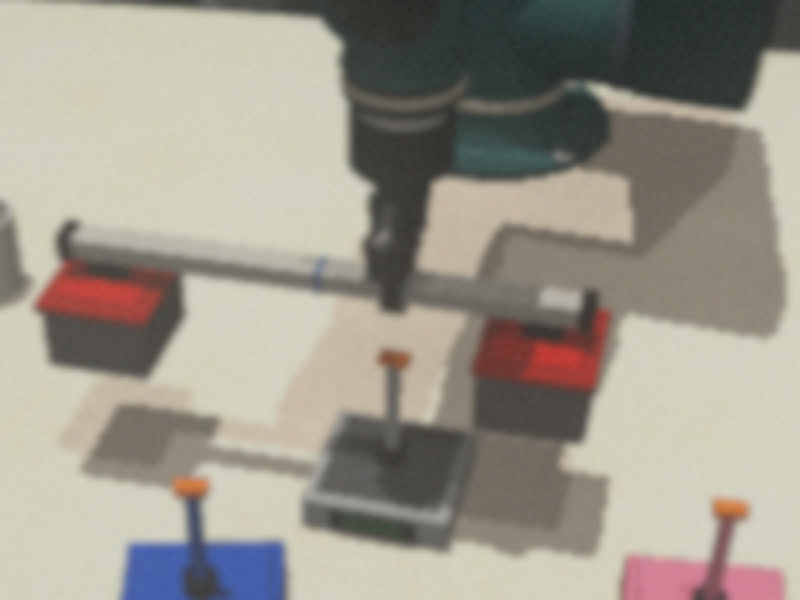

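View pics/t7.png

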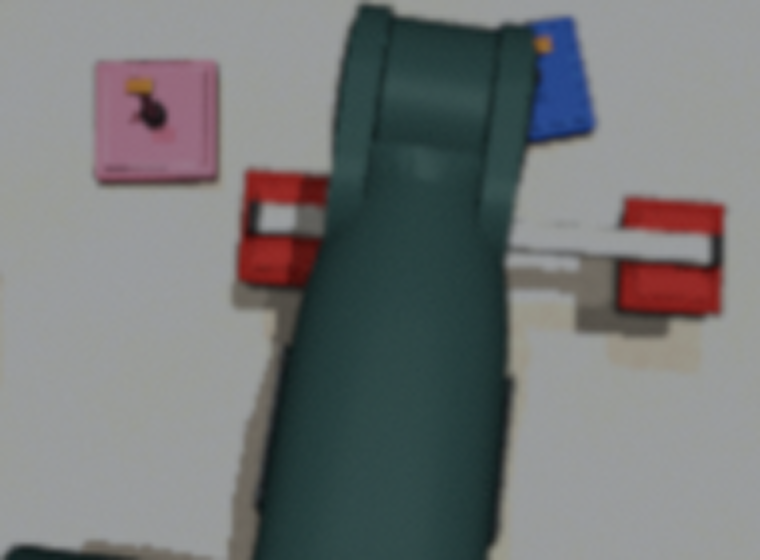

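The fingers and bar are just behind the saddle (saddle at scene crop (395,358)). I move over it, down to 16 mm above, then re-average the moment.

Request:
{"fn": "arm_command", "kwargs": {
  "deltas": [
    [[0, 0.26, 0.55], [0, 0, 0], 1.5],
    [[0, 0.26, 0.55], [0, 0, 0], 1.5],
    [[0, 0.26, 0.55], [0, 0, 0], 1.5],
    [[0, 0.26, 0.55], [0, 0, 0], 1.5],
    [[0, 0.26, 0.55], [0, 0, 0], 1.5]
  ]
}}

```text
clock: 12.95
ee_pos: [0.6635, -0.0241, 0.1717]
eef_rot: [[0.091, 0.996, -0.0], [0.996, -0.091, -0.0], [-0.0, -0.0, -1.0]]
ft_force: [0.1, -0.7, -6.0]
gripper_width: 0.265
```

Request:
{"fn": "arm_command", "kwargs": {
  "deltas": [
    [[0, 0, 0.3], [0, 0, 0], 1.5],
    [[0, 0, 0.2], [0, 0, 0], 1.5],
    [[0, 0, 0], [0, 0, 0], 1.5],
    [[0, 0, 0], [0, 0, 0], 1.5],
    [[0, 0, 0], [0, 0, 0], 1.5]
  ]
}}

```text
clock: 13.45
ee_pos: [0.6635, -0.0242, 0.1676]
eef_rot: [[0.091, 0.996, 0.0], [0.996, -0.091, -0.0], [-0.0, 0.0, -1.0]]
ft_force: [0.2, 0.5, -6.2]
gripper_width: 0.269
```

```bash
python3 - <<'E'
from h import *
a=[]
for i in range(20):
    f=imaging.grab_frame('scene'); s=env.observe(); a.append(np.r_[s['ft_force'],s['moment']])
a=np.array(a);m=a.mean(0);print(m.round(3),a.std(0).round(3),m[3]/m[2]);st()
cv2.imwrite('pics/s8.png',cv2.cvtColor(cv2.resize(f[90:250,150:350],None,fx=4,fy=3.75,interpolation=2),4))
cv2.imwrite('pics/s8c.png',cv2.cvtColor(cv2.resize(f[150:215,215:295],None,fx=9,fy=9,interpolation=2),4))
for X in [(0.665,-.0237,.155),(s['ee_pos'])]: print(proj('scene',X))
b,_,_=blobs(f,(4,120,60),(22,255,255),8)
for c,q in b: print('orange',c,q)
E
```

```text
[ 7.900e-02  9.500e-02 -6.343e+00 -5.000e-03  8.000e-03 -4.000e-03] [0.423 0.6   0.593 0.032 0.029 0.033] 0.0008113555535673435
t 14.45 p [ 0.6634 -0.0242  0.1673] yawy -5.22 tilt [-0.  0.] F [-0.08  0.21 -7.61] M [-0.008 -0.009 -0.002] w 22.5
[248.18942251 184.36303469]
[248.17717801 180.86113319]
orange [486.02  81.8 ] [459, 49, 53, 86, 2460]
orange [460.39  74.61] [457, 72, 7, 6, 18]
orange [457.53  80.79] [455, 78, 7, 8, 19]
orange [443.13 109.24] [436, 105, 15, 13, 71]
orange [465.94 118.62] [463, 116, 6, 7, 16]
orange [470.44 127.89] [468, 127, 6, 3, 9]
orange [471.1  139.28] [459, 135, 25, 10, 167]
orange [403.  142.5] [400, 142, 7, 2, 10]
orange [248.5 185.5] [247, 185, 4, 2, 8]
orange [271.67 190.56] [269, 188, 7, 7, 9]
orange [197.14 219.48] [194, 218, 8, 4, 29]
orange [332.11 225.44] [329, 224, 7, 4, 27]
```

View pics/s8.png

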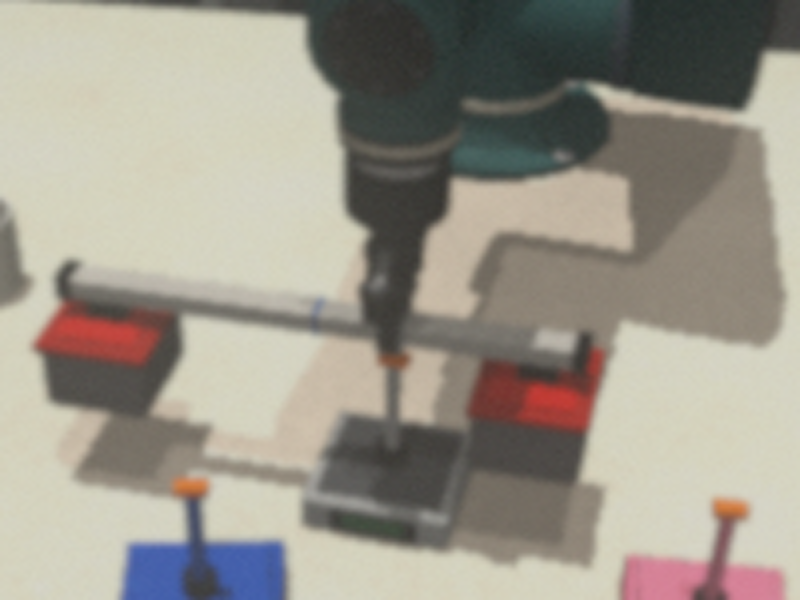

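View pics/s8c.png

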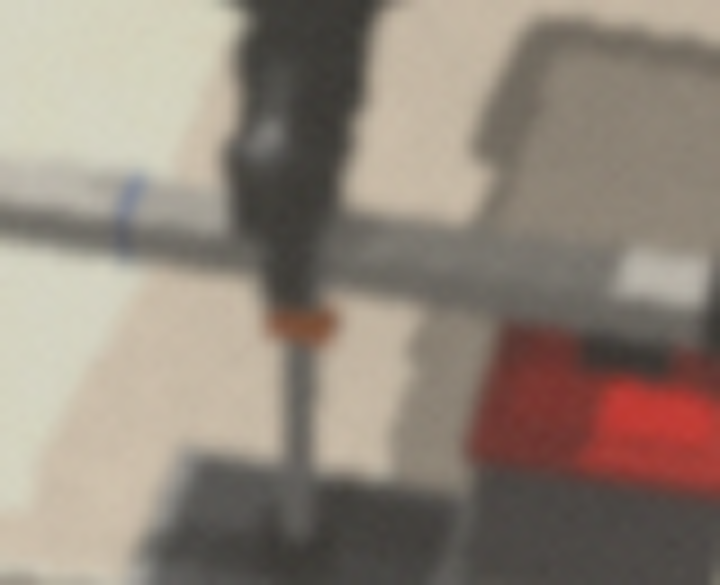

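Above the saddle the alignment is good: the saddle is seen at (300,325) in the crop right under the fingers, and the residual moment offset is +0.8 mm. I lower gently.

Request:
{"fn": "arm_command", "kwargs": {
  "deltas": [
    [[0, 0.05, 0.3], [0, 0, 0], 1.5],
    [[0, 0.05, 0.3], [0, 0, 0], 1.5],
    [[0, 0.05, 0.3], [0, 0, 0], 1.5],
    [[0, 0, 0.3], [0, 0, 0], 1.5],
    [[0, 0, 0.2], [0, 0, 0], 1.5]
  ]
}}

```text
clock: 14.95
ee_pos: [0.6648, -0.0243, 0.1528]
eef_rot: [[0.091, 0.996, -0.0], [0.996, -0.091, 0.0], [0.0, -0.0, -1.0]]
ft_force: [0.4, -0.1, -6.4]
gripper_width: 0.266
```

Request:
{"fn": "arm_command", "kwargs": {
  "deltas": [
    [[0, 0, 0.1], [0, 0, 0], 1.5],
    [[0, 0, 0.1], [0, 0, 0], 1.5],
    [[0, 0, 0.1], [0, 0, 0], 1.5],
    [[0, 0, 0.1], [0, 0, 0], 1.5],
    [[0, 0, 0.1], [0, 0, 0], 1.5]
  ]
}}

```text
clock: 15.45
ee_pos: [0.665, -0.0243, 0.1483]
eef_rot: [[0.091, 0.996, 0.0], [0.996, -0.091, -0.0], [0.0, 0.0, -1.0]]
ft_force: [-0.3, 0.3, -5.4]
gripper_width: 0.268
```

```bash
python3 - <<'E'
from h import *
for i in range(6):
    f=imaging.grab_frame('scene'); st()
cv2.imwrite('pics/s9c.png',cv2.cvtColor(cv2.resize(f[150:215,215:295],None,fx=9,fy=9,interpolation=2),4))
E
```

```text
t 15.5 p [ 0.665  -0.0243  0.1482] yawy -5.21 tilt [0.0001 0.    ] F [ 0.91  0.47 -6.04] M [-0.011 -0.059 -0.006] w 22.6
t 15.55 p [ 0.665  -0.0243  0.1483] yawy -5.21 tilt [ 0.0001 -0.    ] F [ 0.4  -0.53 -5.68] M [-0.029 -0.038 -0.019] w 22.6
t 15.6 p [ 0.6649 -0.0243  0.1483] yawy -5.21 tilt [0.0001 0.    ] F [-0.33  0.33 -5.49] M [-0.037  0.004 -0.038] w 22.7
t 15.65 p [ 0.6649 -0.0243  0.1484] yawy -5.21 tilt [ 0.0001 -0.    ] F [-0.35  1.11 -4.59] M [-0.007 -0.003  0.005] w 22.5
t 15.7 p [ 0.665  -0.0243  0.1484] yawy -5.22 tilt [ 0.0001 -0.    ] F [-0.01  0.86 -5.59] M [-0.016  0.029 -0.04 ] w 22.8
t 15.75 p [ 0.6649 -0.0243  0.1483] yawy -5.21 tilt [ 0. -0.] F [-0.26  0.19 -4.84] M [-0.019 -0.01   0.001] w 22.9
```

View pics/s9c.png

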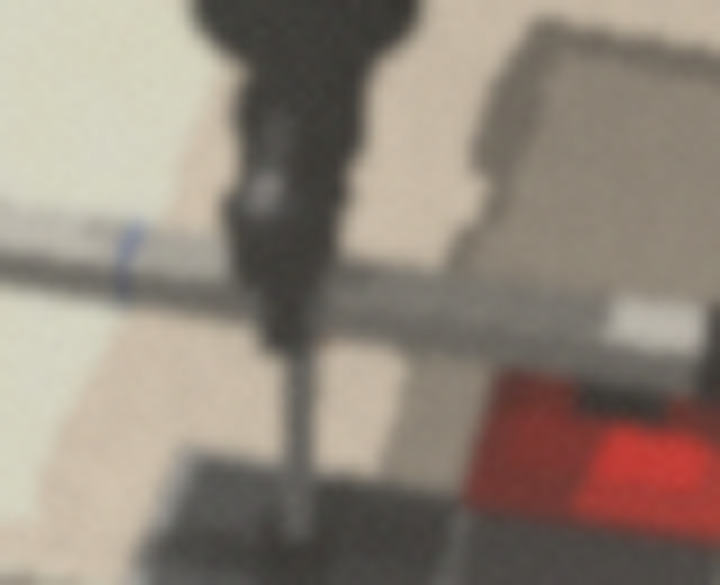

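Contact has begun (upward force about 1 N). The saddle is under the bar between the fingers, with the post at crop (297,450). I go on down another 5 mm.

Request:
{"fn": "arm_command", "kwargs": {
  "deltas": [
    [[0, 0, 0.1], [0, 0, 0], 1.5],
    [[0, 0, 0.1], [0, 0, 0], 1.5],
    [[0, 0, 0.1], [0, 0, 0], 1.5],
    [[0, 0, 0.1], [0, 0, 0], 1.5],
    [[0, 0, 0.1], [0, 0, 0], 1.5]
  ]
}}

```text
clock: 16.25
ee_pos: [0.665, -0.0243, 0.1434]
eef_rot: [[0.091, 0.996, 0.0], [0.996, -0.091, -0.0], [-0.0, 0.0, -1.0]]
ft_force: [-0.5, 1.0, -0.7]
gripper_width: 0.269
```

```bash
python3 - <<'E'
from h import *
a=[]
for i in range(10):
    f=imaging.grab_frame('scene'); s=env.observe(); a.append(np.r_[s['ft_force'],s['moment']])
print(np.mean(a,0).round(3));st()
E
```

```text
[-1.025  0.05  -0.846  0.016  0.172 -0.005]
t 16.75 p [ 0.665  -0.0243  0.1433] yawy -5.21 tilt [ 0.0001 -0.    ] F [-0.88 -0.32 -0.96] M [-0.005  0.093  0.052] w 22.5
```

Almost all the weight is on the saddle. A small sideways force (−1 N in x) remains, so I test it with a small −x nudge while lowering the last bit.

Request:
{"fn": "arm_command", "kwargs": {
  "deltas": [
    [[0, -0.03, 0.05], [0, 0, 0], 1.5],
    [[0, -0.03, 0.03], [0, 0, 0], 1.5],
    [[0, 0, 0], [0, 0, 0], 1.5],
    [[0, 0, 0], [0, 0, 0], 1.5],
    [[0, 0, 0], [0, 0, 0], 1.5]
  ]
}}

```text
clock: 17.25
ee_pos: [0.6647, -0.0243, 0.1427]
eef_rot: [[0.091, 0.996, 0.001], [0.996, -0.091, -0.0], [-0.0, 0.001, -1.0]]
ft_force: [3.9, 0.2, 0.0]
gripper_width: 0.263
```

```bash
python3 - <<'E'
from h import *
a=[]
for i in range(10):
    f=imaging.grab_frame('scene'); s=env.observe(); a.append(np.r_[s['ft_force'],s['moment']])
print(np.mean(a,0).round(3));st()
cv2.imwrite('pics/s10.png',cv2.cvtColor(cv2.resize(f[150:215,215:295],None,fx=9,fy=9,interpolation=2),4))
E
```

```text
[ 4.384 -0.448  0.173 -0.08  -0.834  0.006]
t 17.75 p [ 0.6643 -0.0243  0.1425] yawy -5.21 tilt [ 0. -0.] F [ 4.46 -0.41  0.5 ] M [-0.122 -0.875  0.035] w 22.6
```

View pics/s10.png

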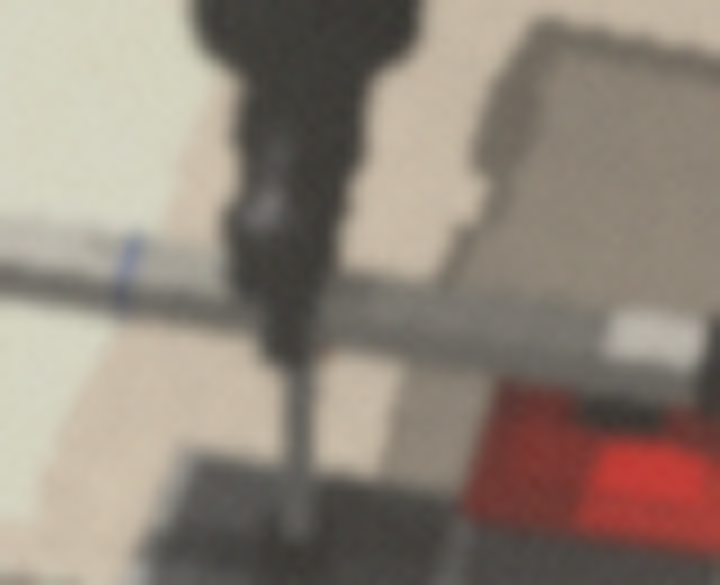

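The force flipped to +4.4 N for 0.6 mm, so this is friction on the saddle and not a finger jammed against it. I back off 0.5 mm to neutral.

Request:
{"fn": "arm_command", "kwargs": {
  "deltas": [
    [[0, 0.03, 0], [0, 0, 0], 1.5],
    [[0, 0.02, 0], [0, 0, 0], 1.5],
    [[0, 0, 0], [0, 0, 0], 1.5],
    [[0, 0, 0], [0, 0, 0], 1.5],
    [[0, 0, 0], [0, 0, 0], 1.5]
  ]
}}

```text
clock: 18.25
ee_pos: [0.6645, -0.0243, 0.1423]
eef_rot: [[0.091, 0.996, -0.001], [0.996, -0.091, 0.0], [-0.0, -0.001, -1.0]]
ft_force: [0.1, 0.1, -0.1]
gripper_width: 0.261
```

```bash
python3 - <<'E'
from h import *
a=[]
for i in range(6):
    f=imaging.grab_frame('scene'); s=env.observe(); a.append(np.r_[s['ft_force'],s['moment']])
print(np.mean(a,0).round(3));st()
E
```

```text
[-1.808 -0.595 -0.063 -0.073  0.361 -0.002]
t 18.55 p [ 0.6645 -0.0243  0.1424] yawy -5.22 tilt [-0.0006  0.    ] F [-2.38 -0.96 -0.06] M [-0.085  0.552 -0.017] w 22.8
```

Request:
{"fn": "arm_command", "kwargs": {
  "deltas": [
    [[0, -0.02, 0], [0, 0, 0], 1.5],
    [[0, 0, 0], [0, 0, 0], 1.5],
    [[0, 0, 0], [0, 0, 0], 1.5],
    [[0, 0, 0], [0, 0, 0], 1.5],
    [[0, 0, 0], [0, 0, 0], 1.5]
  ],
  "grip_force": 20
}}

```text
clock: 19.05
ee_pos: [0.6645, -0.0243, 0.1424]
eef_rot: [[0.091, 0.996, -0.0], [0.996, -0.091, 0.0], [-0.0, -0.0, -1.0]]
ft_force: [-2.6, 0.2, 0.3]
gripper_width: 0.265
```

```bash
python3 - <<'E'
from h import *
a=[]
for i in range(6):
    f=imaging.grab_frame('scene'); s=env.observe(); a.append(np.r_[s['ft_force'],s['moment']])
print(np.mean(a,0).round(3));st()
E
```

```text
[-2.888 -0.693  0.345 -0.095  0.583  0.008]
t 19.35 p [ 0.6646 -0.0243  0.1425] yawy -5.21 tilt [-0.0002 -0.    ] F [-2.96 -0.36  0.29] M [-0.06   0.585  0.005] w 22.8
```

Request:
{"fn": "arm_command", "kwargs": {
  "deltas": [
    [[0, -0.03, 0], [0, 0, 0], 1.5],
    [[0, 0, 0], [0, 0, 0], 1.5],
    [[0, 0, 0], [0, 0, 0], 1.5],
    [[0, 0, 0], [0, 0, 0], 1.5],
    [[0, 0, 0], [0, 0, 0], 1.5]
  ]
}}

```text
clock: 19.85
ee_pos: [0.6645, -0.0243, 0.1425]
eef_rot: [[0.091, 0.996, 0.0], [0.996, -0.091, -0.0], [0.0, 0.0, -1.0]]
ft_force: [-0.6, 0.7, 0.5]
gripper_width: 0.264
```

```bash
python3 - <<'E'
from h import *
a=[]
for i in range(6):
    f=imaging.grab_frame('scene'); s=env.observe(); a.append(np.r_[s['ft_force'],s['moment']])
print(np.mean(a,0).round(3));st()
E
```

```text
[ 0.238 -0.607 -0.114 -0.091  0.011 -0.   ]
t 20.15 p [ 0.6645 -0.0242  0.1425] yawy -5.21 tilt [ 0.0003 -0.    ] F [ 1.38 -0.79 -0.04] M [-0.109 -0.078  0.033] w 22.8
```

The forces are near neutral. I open slightly to let go; the fingers stay around the bar as a guard.

Request:
{"fn": "arm_command", "kwargs": {
  "deltas": [
    [[0, 0, 0], [0, 0, 0], 2.4],
    [[0, 0, 0], [0, 0, 0], 2.7],
    [[0, 0, 0], [0, 0, 0], 3.0],
    [[0, 0, 0], [0, 0, 0], 3.3],
    [[0, 0, 0], [0, 0, 0], 3.6]
  ]
}}

```text
clock: 20.65
ee_pos: [0.6643, -0.0242, 0.1425]
eef_rot: [[0.091, 0.996, -0.0], [0.996, -0.091, 0.0], [0.0, -0.0, -1.0]]
ft_force: [-0.4, 0.3, -0.1]
gripper_width: 0.421
```

```bash
python3 - <<'E'
from h import *
for i in range(4):
    f=imaging.grab_frame('scene')
st()
cv2.imwrite('pics/s11.png',cv2.cvtColor(cv2.resize(f[90:250,150:350],None,fx=4,fy=3.75,interpolation=2),4))
E
```

```text
t 20.85 p [ 0.6643 -0.0242  0.1425] yawy -5.21 tilt [ 0.0001 -0.    ] F [0.08 0.41 0.12] M [-0.027  0.009 -0.013] w 35.8
```

View pics/s11.png

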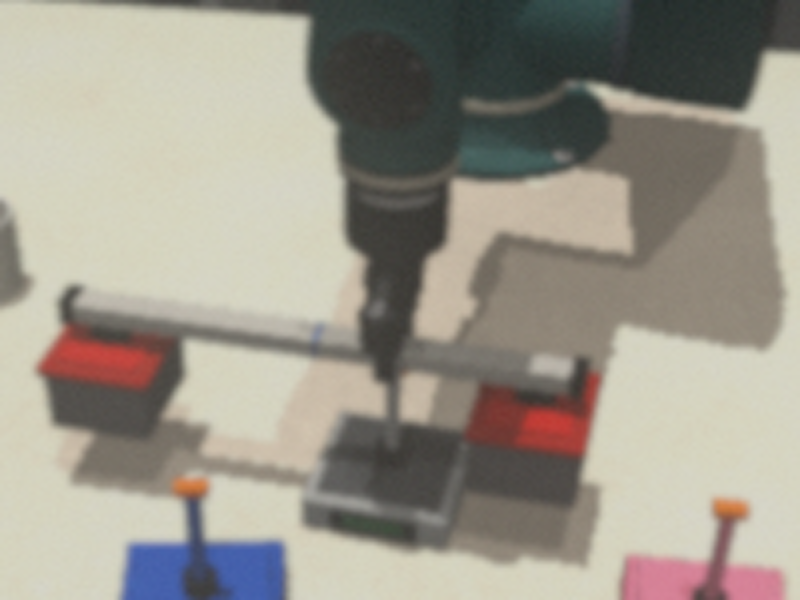

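The carrier stays level on the saddle (lids at (110,355) and (535,415) in the crop, no tool force). I open wider and withdraw straight up.

Request:
{"fn": "arm_command", "kwargs": {
  "deltas": [
    [[0, 0, 0], [0, 0, 0], 4.2],
    [[0, 0, 0], [0, 0, 0], 5.0],
    [[0, 0, 0], [0, 0, 0], 5.6],
    [[0, 0, -0.5], [0, 0, 0], 5.6],
    [[0, 0, -1.0], [0, 0, 0], 5.6]
  ]
}}

```text
clock: 21.35
ee_pos: [0.664, -0.0242, 0.1575]
eef_rot: [[0.091, 0.996, -0.001], [0.996, -0.091, 0.0], [0.0, -0.001, -1.0]]
ft_force: [-0.1, 0.7, 0.2]
gripper_width: 0.649
```

Request:
{"fn": "arm_command", "kwargs": {
  "deltas": [
    [[0, 0, -2.0], [0, 0, 0], 5.6],
    [[0, 0, -2.0], [0, 0, 0], 5.6],
    [[0, 0, -2.0], [0, 0, 0], 5.6],
    [[0, 0, -2.0], [0, 0, 0], 5.6],
    [[0, 0, -1.0], [0, 0, 0], 5.6]
  ]
}}

```text
clock: 21.85
ee_pos: [0.6648, -0.0243, 0.25]
eef_rot: [[0.091, 0.996, 0.003], [0.996, -0.091, -0.0], [-0.0, 0.003, -1.0]]
ft_force: [-0.0, 0.2, -0.4]
gripper_width: 0.656
```

Request:
{"fn": "arm_command", "kwargs": {
  "deltas": [
    [[0, 0, -1.0], [0, 0, 0], 5.6],
    [[0, -2.0, 0], [0, 0, 0], 5.6],
    [[0, -3.0, 0], [0, 0, 0], 5.6],
    [[0, -4.0, 0], [0, 0, 0], 5.6],
    [[0, -3.0, 0], [0, 0, 0], 5.6]
  ]
}}

```text
clock: 22.35
ee_pos: [0.5427, -0.0131, 0.2573]
eef_rot: [[0.091, 0.996, -0.001], [0.996, -0.091, 0.0], [0.0, -0.001, -1.0]]
ft_force: [0.4, 0.1, 0.6]
gripper_width: 0.655
```

```bash
python3 - <<'E'
from h import *
def red(f,n):
    hs=cv2.cvtColor(f,cv2.COLOR_RGB2HSV)
    m=((hs[...,0]<5)|(hs[...,0]>172))&(hs[...,1]>150)&(hs[...,2]>60)
    k,l,s,c=cv2.connectedComponentsWithStats(m.astype(np.uint8))
    print(n,[(c[i].round(2).tolist(),s[i].tolist()) for i in range(1,k) if s[i][4]>40])
for i in range(8):
    f=imaging.grab_frame('scene')
    if i%3==1: red(f,'scene')
g=imaging.grab_frame('top');red(g,'top')
st()
cv2.imwrite('pics/s12.png',cv2.cvtColor(cv2.resize(f[90:250,150:350],None,fx=4,fy=3.75,interpolation=2),4))
cv2.imwrite('pics/t12.png',cv2.cvtColor(cv2.resize(g[120:260,150:340],None,fx=4,fy=4,interpolation=2),4))
# expected lid points if level, yaw -5.2, origin z=.0585
for L in(.11,-.23):
    X=np.array([.665+.091*L,-.0243+L,.0585+.071]);print('expected',X,proj('scene',X),proj('top',X))
E
```

```text
scene [([8.12, 3.67], [0, 0, 18, 9, 43]), ([174.97, 185.86], [162, 180, 26, 12, 207]), ([281.63, 203.21], [268, 197, 28, 13, 268])]
scene [([8.12, 3.64], [0, 0, 18, 9, 42]), ([174.77, 185.83], [162, 180, 27, 12, 209]), ([281.64, 203.13], [268, 197, 28, 14, 269])]
scene [([8.12, 3.64], [0, 0, 18, 9, 42]), ([175.06, 185.89], [162, 180, 27, 12, 201]), ([281.72, 203.11], [268, 197, 29, 13, 270])]
top [([222.05, 166.61], [213, 163, 20, 8, 118]), ([315.4, 173.28], [304, 170, 23, 8, 136]), ([219.9, 183.98], [211, 175, 19, 16, 210]), ([313.84, 190.67], [302, 185, 25, 12, 270])]
t 22.8 p [ 0.5455 -0.0135  0.257 ] yawy -5.21 tilt [-0.0006  0.0001] F [ 0.32 -0.44  0.05] M [-0.016  0.033 -0.037] w 56.0
expected [0.67501 0.0857  0.1295 ] [283.28828401 196.33138972] [223.34680743 175.5883366 ]
expected [ 0.64407 -0.2543   0.1295 ] [177.00832627 179.75259111] [315.78185913 182.08172183]
```

View pics/s12.png

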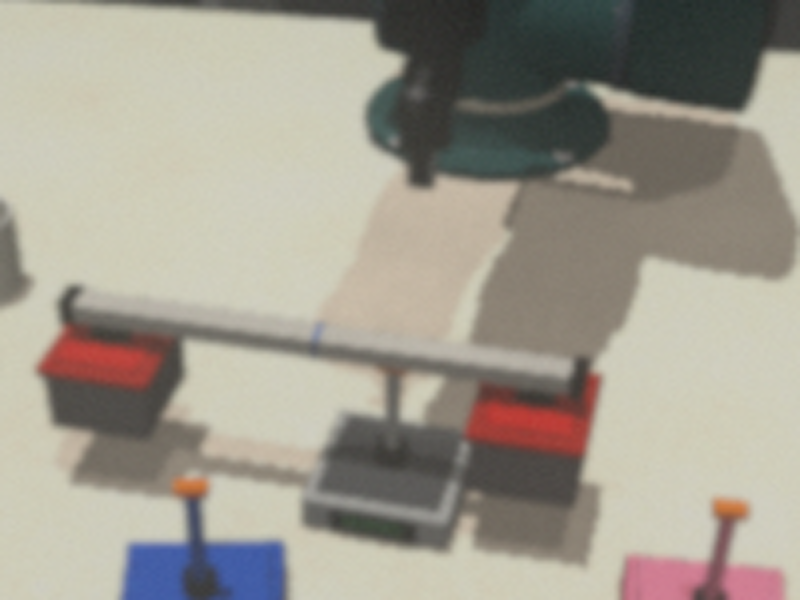

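View pics/t12.png

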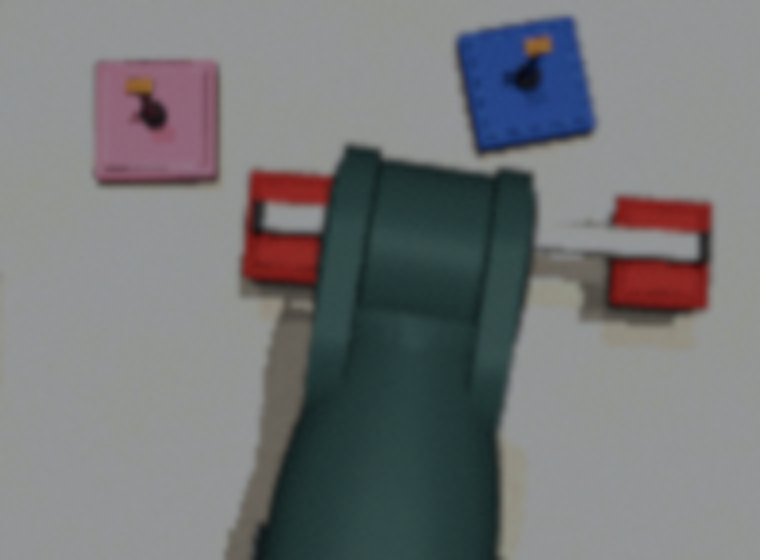

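The carrier rests on the saddle with the robot clear. Lids stand still at scene (175,186) and (282,203); their slope, 17.3 px against 16.6 px expected for level, means about 0.4° of tilt. I hand the job in.

```bash
python3 -c "
from bench import order
print(order.job_done())"
```

```text
the job is handed in; nothing more can be done
None
```

The carrier is resting by itself on the orange saddle of the grey steel scale. The job was handed in at about 22.8 s on the robot's clock, and no verdict was reported.

**Balance point:** A trial lift at the bar's middle gave about 6.4 N of weight and a balance offset of +58 mm toward +y. I set the carrier down, moved the grip 58 mm and lifted again. The offset left was then 1–3 mm.

**Level hold:** I lifted it well clear of the table and held it for more than half a second. In the picture it hung level.

**Placing:** I lowered it about 1 mm per row until the tool force was close to zero. A sideways friction force of up to about 4 N built up on the saddle, so I moved the tool slightly to bring it near zero. Then I opened the fingers, went straight up and moved back.

**Last checks:**
- **Carrier:** it did not move over several frames, and its tilt was about 0.4° by the lid pixels.
- **Robot:** the tool was clear of the carrier, with force readings at noise level.
- **Saddle:** I had no direct reading of its travel; about 6 mm is inferred from the weight.
- **Bystanders:** I did not measure them again, but nothing came near them.

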